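# Put the fixings away and cover the screw dish

### The arm

A 7-joint arm with a two-finger parallel gripper is mounted at the origin on the work surface. World frame = base frame: x ahead of the robot, y to its left, z up, the work surface at z = 0. Lengths are in m, angles in degrees, forces in N, time in s.
With the tool pointing down it reaches from about 0.35 to 0.9 m from the base axis. Payload 19.9 kg.
Tool frame: the origin (TCP) lies at the very end of the fingers, on their centre line; the grasp point (between the pads) lies 19 mm behind it (r.grip_depth is the distance from the TCP to the grasp point, in m); z points along the fingers, y is the line along which they close (so a half turn about z gives the same grasp; the last joint's range is limited). The gripper opens to 85 mm and grips with 20 to 120 N. Pads are 22 mm wide; open, the fingers measure 114 mm over their backs; the gripper's body (76 mm by 85 mm) begins 54 mm behind the grasp point. The pads swing forward as they close: fully open they stand 13 mm farther back than shut.
Start: joints at [68.325, 23.915, -0.59, 92.452, 0.269, 63.638, -3.037], TCP at [0.207, -0.59, 0.231] pointing down, gripper open.
Joint ranges: [-161.28, 161.28], [-22.2, 115.67], [-73.04, 71.86], [3.21, 147.25], [-68.34, 248.33], [10.77, 114.83], [-161.83, 161.83]. Speed limits (degrees/s): [108.29, 108.29, 136.94, 136.94, 172.46, 172.46, 172.46].

### API

Orientations are given as a 3x3 rotation matrix whose columns are the frame's x, y, z axes.
In Python, from workcell import r gives the robot as it stands. The module is installed in compiled form; this text tells all that it offers.
- The arm moves only by the tool send_rows, never from a script. Its argument "commands" is one flat list of numbers, 7 for each row, row after row: the shift along the tool's x, y, z scaled (see below), then the turn, a rotation vector about the tool's x, y, z scaled (see below), then the opening, from 0 (shut) to 1 (fully open). A call has 1 to 20 rows; each row is the pose to reach, as a shift and turn from the pose commanded when the call began, along the tool's axes at that moment, turning the shorter way round; what a row does not reach only later rows make up. The controller multiplies each number of a shift by 20 cm and each number of a turn by pi rad. A row lasts 1/10 s, in which the tool goes at most 50 mm and 8.59 degrees, less where a joint would pass 70% of its speed; a pose out of reach is approached as far as the arm can. A call with a number of a shift or a turn outside -1 to 1 is refused whole. A call with a gripper value outside its range is refused whole. The fingers move at their own pace and stop on an object; "squeeze" is the grip in N (left out, the last holds). Time passes only in rows, so rows that repeat a pose let the fingers close. It gives the time, the measured TCP pose, the force, the opening and the grip force at its end, in the units of the state.
- r.observe(): the state, without advancing time (a new reading comes with each control period).
- r.snapshot(name): name is "scene" or "side" or "wrist"; returns a dict with "img" (480x640x3 uint8, red, green, blue), "camera_matrix" (3x3 intrinsics, pixels), "R" (3x3) and "t" (3): a world point X has camera coordinates R X + t; the wrist camera has in their place "T_tool_cam" (4x4, takes a point from camera to tool coordinates, whose origin is the TCP and whose axes are the flange's). Camera axes: x right, y down, z forward; pixel columns grow to the right and rows downward; lengths in m; the calibration is good to about 2 mm. A picture is of the moment at which its call begins: read the wrist's pose just before it. There is no depth.
- r.finish_job(): hands the job in; it is judged then, once.
Trained networks look in the newest picture that a camera, given by its name, has taken for a name from the list of things; names that differ only in an ending like _2 or _b are one class to them, and where a whole thing is asked for, a point or a joint stands for the part that bears it (a point fixed in the world has none). Each returns a list of dicts, best first, with "score" (0 to 1); they miss things now and then, are a little off and sometimes report something else, mostly with a low value. They report only what shows in the picture. A call takes as long as a camera call. They do not tell look-alikes from the thing itself.
- r.spot_in(thing, camera): "rect" ([left, top, right, bottom] in pixels, round what is visible of it).
- r.silhouettes(thing, camera): "mask" (480x640 bool, what is visible of it) and "rect" ([left, top, right, bottom] in pixels, round what is visible of it).
- r.mark_of(thing, camera): "location" ([row, column] in pixels: a listed point, or the origin of a listed thing).
The state is a dict: "time": time; "joints": joint angles; "dq": joint speeds; "effort": joint torques, N m; "position": TCP position; "orientation": TCP orientation; "ft_force": force on the tool from outside, world axes, zero at the start; "moment": the same for the moment, N m; "gripper_width": opening from 0.0 (shut) to 1.0 (fully open); "grasp_force": force on a finger pad.
Only numpy, scipy, OpenCV 4.12 (cv2) and the standard library are available. Lean on these libraries where they do the work, as an engineer would, in place of code of your own. Each camera call takes 0.05 s, during which the arm holds its last target. There are 200 camera calls.

### The job

Clear up the loose fixings on the balcony ledge: lay the big bolt in the glass dish with the other screws and put both black corner brackets inside the empty half of the open aluminium case. Once all three are put away, take the cover off its sloping stand and set it on the dish without dropping it, so that it sits fully down on the rim and level. Leave the dish standing about where it is, and leave the screwdriver and the steel square where they lie.

Things in the scene. Friction and masses are not known exactly. Their poses are not given: they have to be found in the camera images.
- dish: Loose round clear-glass dish with small silver screws on its floor, 0.6 kg. Straight-walled: 132 mm outside diameter at the rim, about 120 mm inside, wall 5 mm, 55 mm high. Origin: centre of the underside, z up. The bed of screws that things come to rest on lies 14 mm above the origin.
- dish_rim (a point): Centre of the dish's open mouth, at rim height (55 mm above the dish's origin).
- cover: Loose round aluminium cover, 144 mm wide, 0.22 kg. Origin: underside centre of its 4 mm flange (the face that sits on the rim); z is its axis, out through the knob. A centring plug (110 tapering to 104 mm, 8 mm deep) lies below; a black square knob, 28 x 28 mm, sides along x and y, spans 4 to 36 mm above. At first it lies knob up on the stand, axis leaning 32 degrees to the stand's front, y level.
- stand: Fixed wooden stand with a sloping board (160 x 130 mm, 32 degrees from level, low edge in front) and two short pegs at the low edge that keep the cover from sliding off. Origin on the ledge under the middle of the board; at yaw 0 its front (-x) faces the robot. About 110 mm high.
- case: Fixed aluminium case lying open flat, walls 36 mm high and 4 mm thick. Its near half (towards -x) is an empty tray, 150 x 160 mm inside (x by y); its far half (+x) is full of drill bits in rows. Origin: under the centre of the empty half, on the ledge.
- tray (a point): Centre of the inner floor of the case's empty half, 4 mm above the ledge.
- bolt: Loose steel hex bolt with a nut at its end, 90 mm long along its x, 90 g. Lies on the flats of head and nut (20 mm across flats); the bare shaft between them, 12 mm thick and 66 mm long, is centred within 3 mm of the origin, its axis 10 mm above the ledge. Origin: mid-length, on the ledge.
- bolt_mid (a point): Centre of the bolt's shaft.
- bracket_a: Loose black plastic corner bracket, L-shaped from above, standing on edge, 30 mm tall; two legs 60 mm long outside, 8 mm thick; 50 g. Origin on its underside, 17 mm in from both legs' outer faces. One leg runs along x, from x = -17 to +43 mm, its centre plane at y = -13 mm; the other likewise along y, its centre plane at x = -13 mm.
- bracket_b: Second bracket, the same as bracket_a.
- mid_a (a point): Point of bracket_a 15 mm above its origin (mid-height).
- mid_b (a point): Point of bracket_b 15 mm above its origin (mid-height).
- screwdriver: Bystander: yellow cordless screwdriver with a toggle switch, 195 mm long along x, 47 mm high, lying beyond the dish. Origin on the ledge, x towards its bit.
- square: Bystander: steel combination square lying flat, 200 mm blade along x, head 16 mm thick. Origin on the ledge under the middle of the blade.
Things that resemble listed ones, but are neither listed nor needed, are in the scene too. What is shaped like the bracket_b but blue is not meant.

How it is judged:
By the outcome, as a careful person would: the job done as asked, in the order asked, and still so for the second after the job is handed in, with the robot touching nothing.
It also fails if it takes over 72 s, if anything falls off the work surface, if the arm or the gripper's body presses on something with over 40 N, if the wrist force passes 120 N, or if a joint passes its speed limit or range.

## Working session

There is one attempt and no reset: what is moved stays moved. The work goes in short steps, Python scripts to look and compute and a tool call to move; the robot and the scene stay as the last step left them, time stands still between calls to the robot, and variables do not carry over. Pictures are saved under pics/ and viewed, at most 12 in all, crops included, and the job is handed in when it is done.

Besides the shell and the picture viewer there is one more tool, called after ">>>" as name(argument=value, ...) on one line, values as JSON. send_rows: Moves the arm, as the interface text tells. Its arguments: {"type":"object","properties":{"commands":{"type":"array"},"squeeze":{"type":"number"}},"required":["commands"]}

```bash
mkdir -p pics; cat > h.py <<'E'
from workcell import r
import numpy as np, cv2
def snap(n):
    s=r.snapshot(n); return s
def save(s,f): cv2.imwrite('pics/'+f,s['img'][:,:,::-1])
E
python3 - <<'E'
from h import *
o=r.observe(); print(o)
np.set_printoptions(precision=4,suppress=True)
ims=[]
for c in ["scene","side"]:
    s=snap(c); save(s,c+'0.png'); print(c,s['camera_matrix'].tolist(),s['R'].tolist(),s['t'])
    for t in ["dish","dish_rim","cover","stand","tray","bolt_mid","mid_a","bracket_a","square","screwdriver"]:
        try: print(t,[(np.round(d['location']).tolist(),round(d['score'],2)) for d in r.mark_of(t,c)][:5])
        except Exception as e: print(t,e)
E
```

```text
{'time': 0.0, 'joints': array([68.32527308, 23.94740003, -0.58885262, 92.48444098,  0.2668505 ,
       63.63777126, -3.03533243]), 'dq': array([ 0.10346795,  0.03007187, -0.08024037,  0.0985926 ,  0.01531395,
       -0.03416248, -0.04634807]), 'effort': array([-8.54812024e-04, -8.64436126e+01,  6.78453594e-01, -4.34897375e+01,
        1.91018003e-02,  7.24210404e-03,  4.54872304e-05]), 'position': array([ 0.20641612, -0.58957361,  0.23067528]), 'orientation': array([[ 9.43822049e-01,  3.30453832e-01, -4.51709317e-04],
       [ 3.30454135e-01, -9.43821408e-01,  1.10206737e-03],
       [-6.21505378e-05, -1.18942470e-03, -9.99999291e-01]]), 'ft_force': array([0.50663229, 0.60115936, 0.34666675]), 'moment': array([-0.02012545,  0.03377806, -0.02115187]), 'grasp_force': 0.0, 'gripper_width': 1.002611369086743}
scene [[485.14842455496705, 0.0, 316.68766319817047], [0.0, 485.14842455496705, 238.28619607764216], [0.0, 0.0, 1.0]] [[0.7488026034196958, 0.6627636574270835, -0.00624463816095515], [0.4505354650914739, -0.5158883567472616, -0.7286130647109061], [-0.48611979573629305, 0.54277392878
[... 791 characters left out ...]
411418, 0.6766785360275919, -0.702011883249007], [0.19777902011335113, -0.6737596149048425, -0.7119911800902319]] [0.5219 0.1943 0.8752]
dish [([250.0, 297.0], 0.97)]
dish_rim [([232.0, 297.0], 0.67)]
cover [([139.0, 390.0], 0.86), ([324.0, 361.0], 0.46)]
stand [([168.0, 380.0], 0.85)]
tray [([447.0, 317.0], 0.96), ([324.0, 357.0], 0.17)]
bolt_mid [([324.0, 356.0], 0.79)]
mid_a [([272.0, 438.0], 0.88), ([273.0, 377.0], 0.82), ([232.0, 388.0], 0.74), ([212.0, 440.0], 0.58), ([210.0, 351.0], 0.58)]
bracket_a [([280.0, 370.0], 0.93), ([219.0, 437.0], 0.88), ([238.0, 388.0], 0.87), ([214.0, 353.0], 0.84), ([276.0, 437.0], 0.76)]
square [([164.0, 304.0], 0.75)]
screwdriver [([248.0, 217.0], 0.8)]
```

View pics/scene0.png

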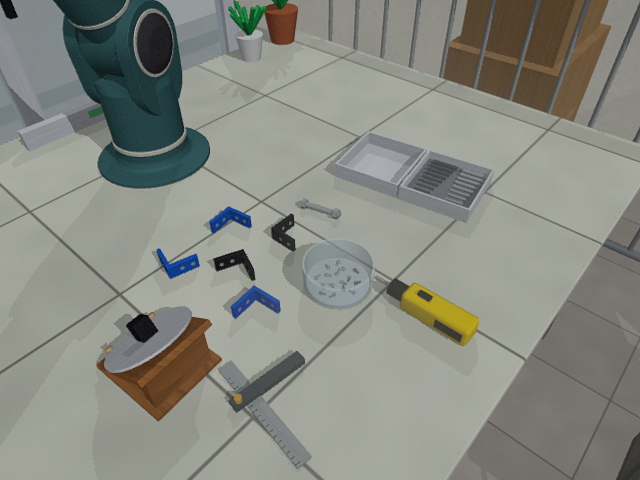

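View pics/side0.png

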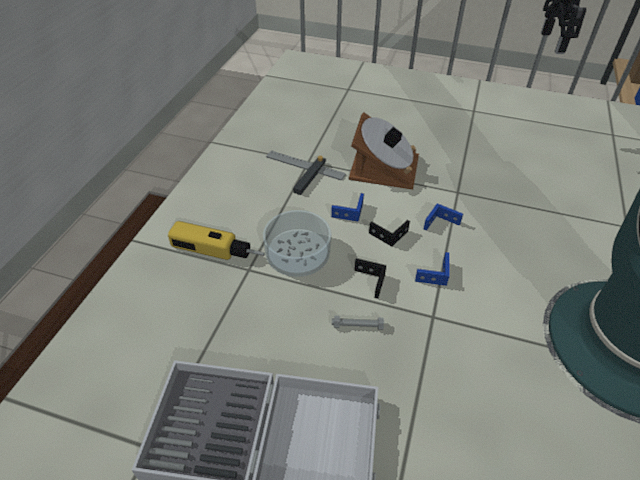

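The scene view shows two black brackets at about (285,232) and (238,262). The three blue look-alikes are at (230,218), (178,263) and (256,300). In the side view the black ones are at (375,272) and (388,232). Black is what the task asks for. I'll fit the poses and confirm them in a crop.

```bash
cat >> h.py <<'E'
from scipy.optimize import minimize
np.set_printoptions(precision=4,suppress=True)
def box(x0,x1,y0,y1,z0,z1): return np.array([[x,y,z] for x in(x0,x1) for y in(y0,y1) for z in(z0,z1)],float)/1e3
def cyl(r0,z0,r1,z1,n=40):
    a=np.linspace(0,2*np.pi,n,endpoint=False); c=np.c_[np.cos(a),np.sin(a)]
    return np.r_[np.c_[c*r0,0*a+z0],np.c_[c*r1,0*a+z1]]/1e3
M={'bracket':[box(-17,43,-17,-9,0,30),box(-17,-9,-17,43,0,30)],
 'bolt':[box(-45,-33,-10,10,0,20),box(33,45,-10,10,0,20),box(-33,33,-6,6,4,16)],
 'dish':[cyl(66,0,66,55)],
 'cover':[cyl(72,0,72,4),box(-14,14,-14,14,4,36)],
 'case':[box(-79,79,-84,84,0,36)],
 'square':[box(-100,100,-15,15,0,2)]}
def Rz(a): c,s=np.cos(a),np.sin(a); return np.array([[c,-s,0],[s,c,0],[0,0,1]])
def Ry(a): c,s=np.cos(a),np.sin(a); return np.array([[c,0,s],[0,1,0],[-s,0,c]])
def proj(s,X):
    c=X@s['R'].T+s['t']; p=c@s['camera_matrix'].T; return p[:,:2]/p[:,2:]
def wristcam(s,o):
    T=np.asarray(s['T_tool_cam']); Rw=o['orientation']@T[:3,:3]; tw=o['orientation']@T[:3,3]+o['position']
    s['R']=Rw.T; s['t']=-Rw.T@tw; return s
def render(parts,Rm,p,s):
    m=np.zeros((480,640),np.uint8)
    for P in parts:
        h=cv2.convexHull(proj(s,P@Rm.T+p).astype(np.float32))
        cv2.fillConvexPoly(m,np.round(h*16).astype(np.int32),1,shift=4)
    return m>0
def fit(parts,views,p0,yaws,tilt=0.,fz=True):
    # views: list of (snapshot, mask); returns x,y,z,yaw,loss
    best=None
    def cost(q):
        Rm=Rz(q[3]*10)@Ry(tilt); L=0
        for s,m in views:
            k=render(parts,Rm,q[:3] if fz else [q[0],q[1],p0[2]],s); L+=1-(k&m).sum()/max(1,(k|m).sum())
        return L/len(views)
    for y in yaws:
        x0=np.r_[p0,np.radians(y)/10]
        for _ in range(2):
            sim=np.r_[[x0],x0+np.diag([.008,.008,.008,.03])]
            o=minimize(cost,x0,method='Nelder-Mead',options=dict(initial_simplex=sim,xatol=1e-5,fatol=1e-5,maxiter=250)); x0=o.x
        if best is None or o.fun<best[4]: best=np.r_[o.x[:3],np.degrees(o.x[3]*10),o.fun]
    return best
def tri(s1,p1,s2,p2):
    P=[s['camera_matrix']@np.c_[s['R'],s['t']] for s in(s1,s2)]
    X=cv2.triangulatePoints(P[0],P[1],np.array(p1,float).reshape(2,1),np.array(p2,float).reshape(2,1)).ravel(); return X[:3]/X[3]
E
cat > m1.py <<'E'
from h import *
A=snap('scene');B=snap('side')
mk={}
for c in ['scene','side']:
    for t in ['dish','cover','bolt','bracket_a','case','stand','square','screwdriver']:
        mk[c,t]=[(d['mask'],d['rect'],d['score']) for d in r.silhouettes(t,c)]
def near(c,t,x,y):
    return min(mk[c,t],key=lambda d:np.hypot((d[1][0]+d[1][2])/2-x,(d[1][1]+d[1][3])/2-y))
for n,t,a,b,z,yaws,tilt in [('brA','bracket',(285,232),(375,273),0,[0,90,180,270],0),('brB','bracket',(238,262),(388,232),0,[0,90,180,270],0),
   ('bolt','bolt',(320,209),(357,324),0,[0,45,90,135],0),('dish','dish',(338,275),(297,243),0,[0],0),('case','case',0,0,0,[0],0),
   ('cover','cover',(150,335),(390,145),.06,[0,45,-45,90,135,180,-90,-135],-np.radians(32)),('square','square',(260,411),(304,164),0,[0],0)]:
    if n in('case','square'): continue
    key={'bracket':'bracket_a'}.get(t,t)
    ma,mb=near('scene',key,*a),near('side',key,*b)
    ca=[(ma[1][0]+ma[1][2])/2,(ma[1][1]+ma[1][3])/2]; cb=[(mb[1][0]+mb[1][2])/2,(mb[1][1]+mb[1][3])/2]
    X=tri(A,ca,B,cb)
    p0=np.array([X[0],X[1],z if t!='cover' else X[2]])
    print(n,'rects',np.round(ma[1]),np.round(mb[1]),'tri',X,'fit',fit(M[t],[(A,ma[0]),(B,mb[0])],p0,yaws,tilt))
pt=lambda n,c:[d['location'][::-1] for d in r.mark_of(n,c)][0]
for n in['tray','dish_rim','stand','square','screwdriver']: print(n,tri(A,pt(n,'scene'),B,pt(n,'side')))
for c in['scene','side']: print(c,'case',[(np.round(m[1]),round(m[2],2)) for m in mk[c,'case']])
a=A['img'][170:310,150:350];b=B['img'][180:350,320:480]
a=cv2.resize(a,(400*2//2,280),interpolation=2);b=cv2.resize(b,None,fx=280/170,fy=280/170)
cv2.imwrite('pics/crop1.png',np.hstack([cv2.resize(a,None,fx=1,fy=1),b])[:,:,::-1])
E
python3 m1.py
```

```text
brA rects [271. 216. 293. 252.] [356. 258. 389. 298.] tri [ 0.4542 -0.0023  0.0077] fit [ 0.4539 -0.0047 -0.0005  0.5532  0.1583]
brB rects [215. 252. 257. 279.] [368. 217. 410. 248.] tri [ 0.4517 -0.1258  0.0114] fit [  0.4498  -0.1204  -0.0012 246.9471   0.1628]Traceback (most recent call last):
  File "m1.py", line 14, in <module>
    ma,mb=near('scene',key,*a),near('side',key,*b)
                               ~~~~^^^^^^^^^^^^^^^
  File "m1.py", line 8, in near
    return min(mk[c,t],key=lambda d:np.hypot((d[1][0]+d[1][2])/2-x,(d[1][1]+d[1][3])/2-y))
ValueError: min() iterable argument is empty
```

```bash
python3 - <<'E'
s=open('m1.py').read()
s=s.replace("    return min(","    return min(mk[c,t] or [None],key=lambda d:0) if not mk[c,t] else min(")
i=s.index("    ma,mb="); j=s.index("pt=lambda")
s=s[:i]+'''    ms=[(V,near(c,key,*q)) for V,c,q in((A,'scene',a),(B,'side',b))]
    X=tri(A,a,B,b); p0=np.array([X[0],X[1],z if t!='cover' else X[2]])
    v=[(V,m[0]) for V,m in ms if m is not None]
    f=fit(M[t],v,p0,yaws,tilt,len(v)>1); print(n,len(v),'tri',X,'fit',f)
    for V in(A,B):
        k=render(M[t],Rz(np.radians(f[3]))@Ry(tilt),f[:3] if len(v)>1 else [f[0],f[1],p0[2]],V).astype(np.uint8)
        V.setdefault('ov',V['img'].copy()); cv2.drawContours(V['ov'],cv2.findContours(k,0,2)[0],-1,(255,0,255),1)
'''+s[j:]
i=s.index("a=A['img']")
s=s[:i]+'''a=A['ov'][180:380,90:390];b=B['ov'][100:350,260:460]
cv2.imwrite('pics/crop1.png',np.hstack([cv2.resize(a,(450,300)),np.zeros((300,10,3),np.uint8),cv2.resize(b,(240,300))])[:,:,::-1])
a=cv2.resize(a,(480,320)).copy();b=cv2.resize(b,(320,400))
o=np.zeros((400,800,3),np.uint8);o[:320,:480]=a;o[:,480:]=b;cv2.imwrite('pics/crop1.png',o[:,:,::-1])
'''
open('m1.py','w').write(s)
E
python3 m1.py
```

```text
brA 2 tri [ 0.4564 -0.003   0.0177] fit [ 0.4533 -0.0035  0.     -0.6231  0.1599]
brB 2 tri [ 0.4532 -0.1207  0.0174] fit [  0.4499  -0.121    0.0008 247.0246   0.1282]
bolt 2 tri [0.4578 0.1085 0.0073] fit [ 0.4572  0.107   0.0004 13.1607  0.3732]
dish 2 tri [ 0.6182 -0.0269  0.0238] fit [ 0.6165 -0.026  -0.0009 23.3057  0.0613]
cover 2 tri [ 0.5054 -0.3422  0.0679] fit [ 0.5125 -0.3472  0.0705  4.9974  0.0341]
tray [0.4582 0.3298 0.0001]
dish_rim [ 0.6109 -0.0276  0.0513]
stand [ 0.5213 -0.3448  0.0015]Traceback (most recent call last):
  File "m1.py", line 22, in <module>
    for n in['tray','dish_rim','stand','square','screwdriver']: print(n,tri(A,pt(n,'scene'),B,pt(n,'side')))
                                                                                              ~~^^^^^^^^^^
  File "m1.py", line 21, in <lambda>
    pt=lambda n,c:[d['location'][::-1] for d in r.mark_of(n,c)][0]
                  ~~~~~~~~~~~~~~~~~~~~~~~~~~~~~~~~~~~~~~~~~~~~~^^^
IndexError: list index out of range
```

```bash
cat >> h.py <<'E'
from scipy.spatial.transform import Rotation as Ro
def down(yaw):  # tool z down, tool x at world angle yaw (deg)
    return Rz(np.radians(yaw))@np.diag([1.,-1,-1])
def go(P,Rt,o=None,name=''):
    o=o or r.observe(); R=o['orientation']; d=np.asarray(P)-o['position']; q=Ro.from_matrix(R.T@Rt).as_rotvec()
    n=max(np.linalg.norm(d)/.05,np.degrees(np.linalg.norm(q))/8.59)
    print(name,'shift',np.round(R.T@d/.2,3).tolist(),'turn',np.round(q/np.pi,4).tolist(),'rows>=%.1f'%n)
E
python3 - <<'E'
from h import *
s=snap('wrist'); print(s['T_tool_cam'],s['camera_matrix'][0,0])
go([.50,-.02,.42],down(0))
A=snap('scene');B=snap('side')
a=cv2.resize(A['img'][180:320,140:360],(440,280));b=cv2.resize(B['img'][180:350,320:470],(300,340))
o=np.zeros((340,740,3),np.uint8);o[:280,:440]=a;o[:,440:]=b
for n,p,y in[('A',[.4533,-.0035,0],-.6),('B',[.4499,-.121,0.0],247)]:
    for V,ox,oy,dx in((A,140,180,0),(B,320,180,440)):
        k=render(M['bracket'],Rz(np.radians(y)),np.array(p),V).astype(np.uint8)
        for c in cv2.findContours(k,0,2)[0]: cv2.polylines(o,[(c-[ox,oy])*2+[dx,0]],True,(255,0,255),1)
cv2.imwrite('pics/crop1.png',o[:,:,::-1])
E
```

```text
[[-0.0006 -0.9512 -0.3085  0.0803]
 [ 1.     -0.0009  0.0007  0.0002]
 [-0.0009 -0.3085  0.9512 -0.1435]
 [ 0.      0.      0.      1.    ]] 339.7769146161833
 shift [2.326, -2.204, -0.944] turn [-0.0, 0.0, 0.1072] rows>=13.4
```

View pics/crop1.png

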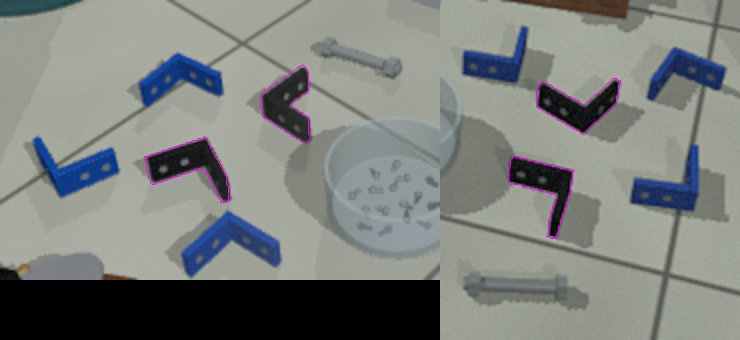

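Both magenta fits hug the black brackets, at about (185,160) and (285,100) in the left crop and (540,195) and (580,105) in the right. The blue ones are left out. Moving up for a wrist view.

>>> send_rows(commands=[0.95, -0.9, -0.9, 0, 0, 0.107, 1, 0.95, -0.9, -0.9, 0, 0, 0.107, 1, 0.95, -0.9, -0.9, 0, 0, 0.107, 1, 0.95, -0.9, -0.9, 0, 0, 0.107, 1, 0.95, -0.9, -0.9, 0, 0, 0.107, 1, 0.95, -0.9, -0.9, 0, 0, 0.107, 1, 0.95, -0.9, -0.9, 0, 0, 0.107, 1])

```text
time: 4.15
position: [0.3287, -0.3543, 0.4144]
orientation: [[1.0, 0.005, 0.003], [0.005, -1.0, -0.003], [0.003, 0.003, -1.0]]
ft_force: [-0.5, -0.5, -0.0]
gripper_width: 0.998
grasp_force: 0.0
```

```bash
python3 -c "
from h import *
go([.50,.0,.42],down(0));print(r.observe()['time'])"
```

```text
shift [0.865, -1.767, -0.03] turn [0.0009, -0.001, 0.0016] rows>=7.9
4.15
```

>>> send_rows(commands=[0.43, -0.9, 0, 0, 0, 0, 1, 0.43, -0.9, 0, 0, 0, 0, 1, 0.43, -0.9, 0, 0, 0, 0, 1, 0.43, -0.9, 0, 0, 0, 0, 1])

```text
time: 4.55
position: [0.4126, -0.1755, 0.4112]
orientation: [[1.0, 0.0, 0.0], [0.0, -1.0, -0.0], [0.0, 0.0, -1.0]]
ft_force: [2.5, 0.6, -0.1]
gripper_width: 1.001
grasp_force: 0.0
```

>>> send_rows(commands=[0.43, -0.88, 0, 0, 0, 0, 1, 0.43, -0.88, 0, 0, 0, 0, 1, 0.43, -0.88, 0, 0, 0, 0, 1, 0.43, -0.88, 0, 0, 0, 0, 1, 0.43, -0.88, 0, 0, 0, 0, 1, 0.43, -0.88, 0, 0, 0, 0, 1])

```text
time: 5.15
position: [0.4983, -0.0008, 0.4108]
orientation: [[1.0, 0.002, -0.001], [0.002, -1.0, 0.0], [-0.001, -0.0, -1.0]]
ft_force: [0.4, -1.3, 0.0]
gripper_width: 1.0
grasp_force: 0.0
```

```bash
cat > m2.py <<'E'
from h import *
import pickle
o=r.observe(); W=wristcam(snap('wrist'),o)
A=snap('scene');B=snap('side')
ms={}
for c in('wrist','scene','side'):
    for t in('bolt','dish'): ms[c,t]=r.silhouettes(t,c)
for t in('bracket_a','case','cover'): ms['wrist',t]=r.silhouettes(t,'wrist')
pickle.dump((o,W,A,B,ms),open('m2.pkl','wb'))
for k in ms: print(k,[(np.round(d['rect']).tolist(),round(d['score'],2)) for d in ms[k]])
save(W,'w2.png'); print(o['position'],r.observe()['time'])
E
python3 m2.py
```

```text
('wrist', 'bolt') [([242.0, 175.0, 271.0, 229.0], 0.89)]
('wrist', 'dish') [([292.0, 39.0, 388.0, 148.0], 0.79)]
('scene', 'bolt') [([300.0, 198.0, 341.0, 218.0], 0.73), ([335.0, 131.0, 494.0, 220.0], 0.23)]
('scene', 'dish') [([302.0, 236.0, 377.0, 308.0], 0.71)]
('side', 'bolt') [([333.0, 312.0, 383.0, 335.0], 0.67), ([368.0, 216.0, 411.0, 247.0], 0.4)]
('side', 'dish') [([263.0, 208.0, 331.0, 275.0], 0.59)]
('wrist', 'bracket_a') [([296.0, 179.0, 340.0, 222.0], 0.83), ([383.0, 179.0, 415.0, 232.0], 0.8), ([419.0, 239.0, 458.0, 288.0], 0.76), ([415.0, 124.0, 459.0, 162.0], 0.64), ([333.0, 244.0, 374.0, 285.0], 0.62)]
('wrist', 'case') [([0.0, 14.0, 187.0, 257.0], 0.93)]
('wrist', 'cover') [([510.0, 129.0, 630.0, 213.0], 0.68)]
[ 0.4983 -0.0008  0.4108] 5.75
```

View pics/w2.png

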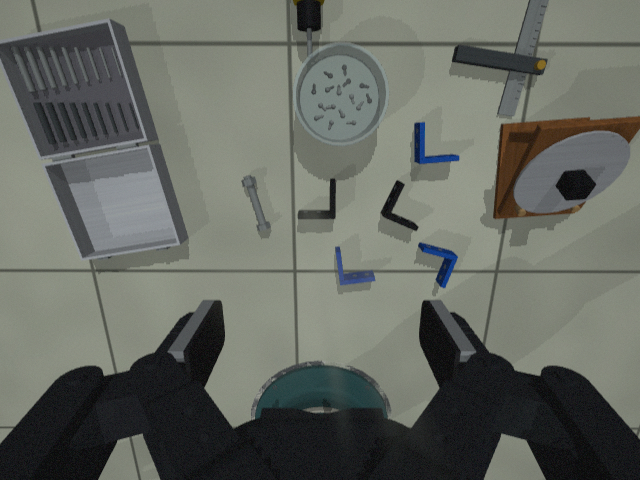

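The wrist view shows the black brackets at (325,205) and (398,207), and the bolt at (257,205). The dish is at (342,92), the empty tray at about (118,198), and the cover knob at (575,185). Next, a combined fit over all views.

```bash
cat > f2.py <<'E'
from h import *
import pickle
o,W,A,B,ms=pickle.load(open('m2.pkl','rb'))
V={'wrist':W,'scene':A,'side':B}
def bp(s,uv,z):
    d=s['R'].T@np.linalg.solve(s['camera_matrix'],[uv[0],uv[1],1]); c=-s['R'].T@s['t']; return c+d*(z-c[2])/d[2]
p=[(82,256),(185,241),(150,145),(46,161)]
print('rim corners',[bp(W,q,.036)[:2] for q in p])
g=lambda c,t,i=0:(V[c],ms[c,t][i]['mask'])
print('bolt3',fit(M['bolt'],[g(c,'bolt') for c in V],[.457,.107,0],[0,30,-30]))
print('boltW',fit(M['bolt'],[g('wrist','bolt')],[.457,.107,0],[0,30,-30],fz=False))
print('dish3',fit(M['dish'],[g(c,'dish') for c in V],[.6165,-.026,0],[0]))
print('brA W',fit(M['bracket'],[g('wrist','bracket_a',0)],[.4533,-.0035,0],[0],fz=False))
print('brB W',fit(M['bracket'],[g('wrist','bracket_a',1)],[.4499,-.121,0],[247],fz=False))
print('coverW',fit(M['cover'],[g('wrist','cover')],[.5125,-.3472,.0705],[5],-np.radians(32),fz=False))
E
python3 f2.py
```

```text
rim corners [array([0.377 , 0.3901]), array([0.4031, 0.2188]), array([0.5524, 0.252 ]), array([0.5291, 0.411 ])]
bolt3 [ 0.459   0.1072 -0.0033 13.0428  0.3636]
boltW [ 0.4605  0.1064  0.0115 13.7864  0.2703]
dish3 [ 0.6176 -0.0271 -0.0006  8.7587  0.0601]
brA W [ 0.4566 -0.0052  0.0044  0.1234  0.2773]
brB W [  0.4514  -0.1211   0.0052 245.334    0.2774]
coverW [ 0.5141 -0.348   0.0765  5.8429  0.0187]
```

```bash
python3 -c "
from h import *
for z in(.1,.03,.005):go([.4590,.1068,z],down(13.3))
go([.617,-.0265,.12],down(13.3))
"
```

```text
shift [-0.195, -0.54, 1.557] turn [-0.0, 0.0, -0.0737] rows>=6.6
 shift [-0.195, -0.54, 1.907] turn [-0.0, 0.0, -0.0737] rows>=8.0
 shift [-0.195, -0.54, 2.032] turn [-0.0, 0.0, -0.0737] rows>=8.4
 shift [0.594, 0.127, 1.457] turn [-0.0, 0.0, -0.0737] rows>=6.3
```

>>> send_rows(commands=[-0.195, -0.54, 1.0, 0, 0, -0.074, 0.4, -0.195, -0.54, 1.0, 0, 0, -0.074, 0.4, -0.195, -0.54, 1.0, 0, 0, -0.074, 0.4, -0.195, -0.54, 1.0, 0, 0, -0.074, 0.4, -0.195, -0.54, 1.0, 0, 0, -0.074, 0.4, -0.195, -0.54, 1.0, 0, 0, -0.074, 0.4])

```text
time: 6.35
position: [0.4568, 0.1082, 0.2086]
orientation: [[0.972, 0.234, -0.005], [0.234, -0.972, 0.0], [-0.005, -0.001, -1.0]]
ft_force: [0.3, 0.1, 0.8]
gripper_width: 0.397
grasp_force: 0.0
```

```bash
python3 - <<'E'
from h import *
import pickle
o=r.observe(); W=wristcam(snap('wrist'),o); m=r.silhouettes('bolt','wrist')
print(len(m),m and m[0]['rect'])
if m: print(fit(M['bolt'],[(W,m[0]['mask'])],[.459,.1068,0],[13],fz=False))
im=W['img'].copy()
cv2.drawContours(im,cv2.findContours(render(M['bolt'],Rz(np.radians(13.3)),np.array([.459,.1068,0]),W).astype(np.uint8),0,2)[0],-1,(255,0,255),1)
cv2.imwrite('pics/w3.png',im[:,:,::-1])
for z in(.05,.005):go([.4590,.1068,z],down(13.3))
E
```

```text
1 [310.6, 157.5, 334.2, 248.6]
[ 0.4605  0.1068 -0.0011 15.7642  0.1074]
 shift [-0.002, -0.001, 0.809] turn [-0.0001, 0.0, 0.0004] rows>=3.2
 shift [-0.002, -0.001, 1.034] turn [-0.0001, 0.0, 0.0004] rows>=4.1
```

View pics/w3.png

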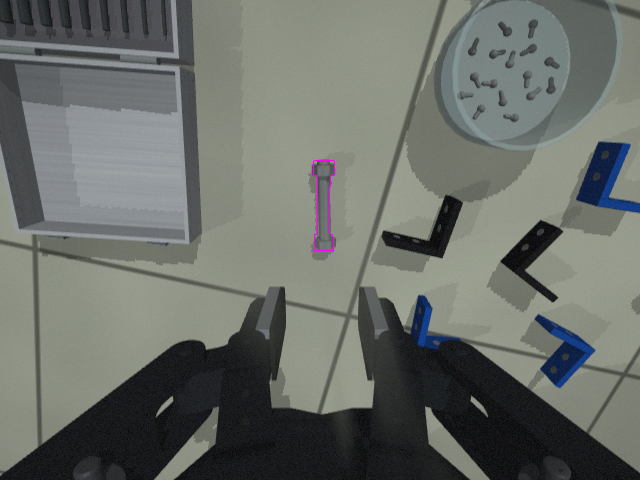

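The bolt outline at (323,205) matches. Descending.

>>> send_rows(commands=[0, 0, 0.25, 0, 0, 0, 0.4, 0, 0, 0.5, 0, 0, 0, 0.4, 0, 0, 0.75, 0, 0, 0, 0.4, 0, 0, 0.95, 0, 0, 0, 0.4, 0, 0, 0.95, 0, 0, 0, 0.4], squeeze=50)

```text
time: 6.95
position: [0.4581, 0.1056, 0.0188]
orientation: [[0.973, 0.23, -0.005], [0.23, -0.973, -0.001], [-0.005, 0.0, -1.0]]
ft_force: [-0.2, 0.0, 2.4]
gripper_width: 0.4
grasp_force: 0.0
```

```bash
python3 -c "
from h import *
o=r.observe();print(o['position'],o['ft_force'],o['time'])
go([.460,.1068,.004],down(13.8))"
```

```text
[0.4581 0.1056 0.0188] [-0.1765  0.0284  2.3924] 6.95
 shift [0.011, -0.004, 0.074] turn [0.0, 0.0016, -0.0029] rows>=0.3
```

>>> send_rows(commands=[0.011, -0.004, 0.074, 0, 0.0016, -0.003, 0.4, 0.011, -0.004, 0.074, 0, 0.0016, -0.003, 0.4, 0.011, -0.004, 0.074, 0, 0.0016, -0.003, 0, 0.011, -0.004, 0.074, 0, 0.0016, -0.003, 0, 0.011, -0.004, 0.074, 0, 0.0016, -0.003, 0, 0.011, -0.004, 0.074, 0, 0.0016, -0.003, 0, 0.011, -0.004, 0.074, 0, 0.0016, -0.003, 0], squeeze=50)

```text
time: 7.65
position: [0.4624, 0.108, 0.0086]
orientation: [[0.971, 0.24, 0.008], [0.24, -0.971, 0.001], [0.008, 0.001, -1.0]]
ft_force: [-3.0, -1.3, 17.2]
gripper_width: 0.109
grasp_force: 49.1
```

>>> send_rows(commands=[0, 0, -0.2, 0, 0, 0, 0, 0, 0, -0.45, 0, 0, 0, 0, 0, 0, -0.6, 0, 0, 0, 0, 0, 0, -0.6, 0, 0, 0, 0])

```text
time: 8.05
position: [0.4626, 0.1083, 0.1315]
orientation: [[0.971, 0.24, 0.012], [0.24, -0.971, 0.001], [0.012, 0.001, -1.0]]
ft_force: [0.6, 0.2, -1.9]
gripper_width: 0.106
grasp_force: 50.0
```

```bash
python3 -c "
from h import *
o=r.observe();print(o['position'],o['ft_force'],o['time'])
for z in(.12,.022):go([.617,-.0265,z],down(13.8))"
```

```text
[0.4626 0.1083 0.1315] [ 0.5991  0.2089 -1.9393] 8.05
 shift [0.587, 0.839, 0.066] turn [0.0005, -0.0039, 0.0004] rows>=4.1
 shift [0.581, 0.839, 0.556] turn [0.0005, -0.0039, 0.0004] rows>=4.6
```

>>> send_rows(commands=[0.145, 0.21, 0.03, 0, 0, 0, 0, 0.29, 0.42, 0.05, 0, 0, 0, 0, 0.44, 0.63, 0.066, 0, 0, 0, 0, 0.587, 0.839, 0.066, 0, 0, 0, 0, 0.587, 0.839, 0.066, 0, 0, 0, 0, 0.587, 0.839, 0.066, 0, 0, 0, 0])

```text
time: 8.65
position: [0.6151, -0.0279, 0.1137]
orientation: [[0.971, 0.238, 0.004], [0.238, -0.971, 0.002], [0.005, -0.0, -1.0]]
ft_force: [-0.5, 1.2, 0.3]
gripper_width: 0.109
grasp_force: 50.0
```

```bash
python3 - <<'E'
from h import *
o=r.observe(); W=wristcam(snap('wrist'),o); A=snap('scene'); m=r.silhouettes('dish','wrist')
print(o['position'],o['grasp_force'],len(m))
a=A['img'][210:320,280:400]
im=np.zeros((480,800,3),np.uint8); im[:,:480]=cv2.resize(W['img'],None,fx=.75,fy=.75)[:, :480] if 0 else cv2.resize(W['img'][:480,100:580],(480,480)); im[:293,480:]=cv2.resize(a,(320,293))
cv2.imwrite('pics/w4.png',im[:,:,::-1])
for z in(.06,.027):go([.617,-.0265,z],down(13.8))
E
```

```text
[ 0.6151 -0.0279  0.1137] 49.967138171195984 1
 shift [0.012, 0.008, 0.271] turn [-0.0001, -0.0015, 0.001] rows>=1.1
 shift [0.011, 0.008, 0.436] turn [-0.0001, -0.0015, 0.001] rows>=1.7
```

View pics/w4.png

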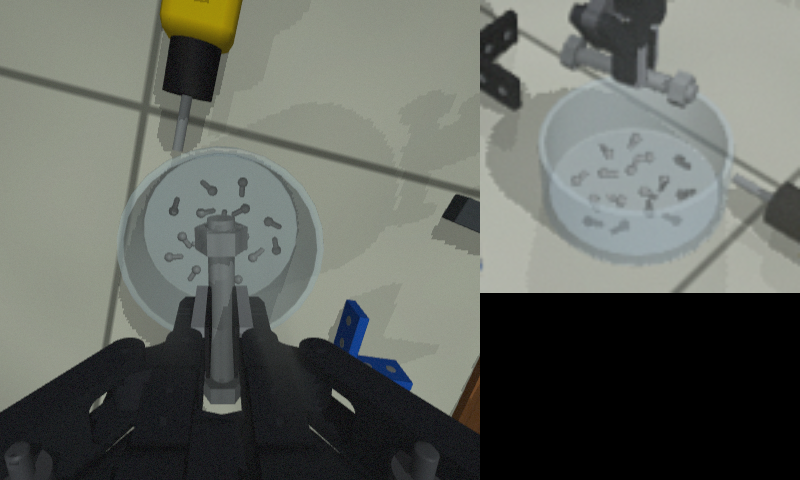

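The bolt is held level over the dish. Lowering it and releasing.

>>> send_rows(commands=[0.012, 0.008, 0.12, 0, 0, 0, 0, 0.012, 0.008, 0.27, 0, 0, 0, 0, 0.012, 0.008, 0.38, 0, 0, 0, 0, 0.012, 0.008, 0.43, 0, 0, 0, 0, 0.012, 0.008, 0.43, 0, 0, 0, 0, 0.012, 0.008, 0.43, 0, 0, 0, 0])

```text
time: 9.4
position: [0.6183, -0.027, 0.029]
orientation: [[0.971, 0.241, 0.006], [0.241, -0.971, 0.001], [0.006, 0.0, -1.0]]
ft_force: [-0.0, 0.2, -1.0]
gripper_width: 0.109
grasp_force: 50.0
```

>>> send_rows(commands=[0, 0, 0, 0, 0, 0, 0.3, 0, 0, 0, 0, 0, 0, 0.3, 0, 0, 0, 0, 0, 0, 0.3, 0, 0, -0.2, 0, 0, 0, 0.3, 0, 0, -0.45, 0, 0, 0, 0.3, 0, 0, -0.6, 0, 0, 0, 0.3])

```text
time: 10.0
position: [0.6181, -0.0273, 0.1515]
orientation: [[0.971, 0.24, 0.008], [0.24, -0.971, 0.001], [0.008, 0.001, -1.0]]
ft_force: [1.0, -0.3, 0.7]
gripper_width: 0.302
grasp_force: 0.0
```

```bash
python3 -c "
from h import *
o=r.observe();print(o['position'],o['time'])
R=lambda a:Rz(np.radians(a))
g=np.array([.4545,-.0042,0])+R(0)@[.010,-.013,0]; print('A grip',g)
for z in(.10,.03,.009):go([*g[:2],z],down(0))"
```

```text
[ 0.6181 -0.0273  0.1515] 10.0
A grip [ 0.4645 -0.0172  0.    ]
 shift [-0.735, -0.234, 0.252] turn [-0.0001, -0.0025, 0.0773] rows>=3.2
 shift [-0.738, -0.234, 0.602] turn [-0.0001, -0.0025, 0.0773] rows>=3.9
 shift [-0.739, -0.234, 0.707] turn [-0.0001, -0.0025, 0.0773] rows>=4.2
```

>>> send_rows(commands=[-0.18, -0.06, 0, 0, -0.001, 0.02, 0.35, -0.37, -0.12, 0, 0, -0.001, 0.04, 0.35, -0.55, -0.18, 0.1, 0, -0.0025, 0.06, 0.35, -0.735, -0.234, 0.25, 0, -0.0025, 0.077, 0.35, -0.738, -0.234, 0.25, 0, -0.0025, 0.077, 0.35, -0.738, -0.234, 0.4, 0, -0.0025, 0.077, 0.35, -0.739, -0.234, 0.58, 0, -0.0025, 0.077, 0.35, -0.739, -0.234, 0.66, 0, -0.0025, 0.077, 0.35, -0.739, -0.234, 0.7, 0, -0.0025, 0.077, 0.35, -0.739, -0.234, 0.7, 0, -0.0025, 0.077, 0.35], squeeze=40)

```text
time: 11.0
position: [0.4633, -0.0174, 0.0069]
orientation: [[1.0, 0.001, -0.004], [0.001, -1.0, 0.0], [-0.004, -0.0, -1.0]]
ft_force: [0.5, -0.3, -0.2]
gripper_width: 0.352
grasp_force: 0.0
```

```bash
python3 - <<'E'
from h import *
o=r.observe();print(o['position'],o['ft_force'],o['time'])
go([.4645,-.0172,.009],down(0))
E
```

```text
[ 0.4633 -0.0174  0.0069] [ 0.4592 -0.2786 -0.2404] 11.0
 shift [0.006, -0.001, -0.011] turn [-0.0001, 0.0012, 0.0003] rows>=0.0
```

>>> send_rows(commands=[0, 0, -0.02, 0, 0, 0, 0, 0, 0, -0.02, 0, 0, 0, 0, 0, 0, -0.02, 0, 0, 0, 0, 0, 0, -0.02, 0, 0, 0, 0, 0, 0, -0.02, 0, 0, 0, 0, 0, 0, -0.02, 0, 0, 0, 0, 0, 0, -0.2, 0, 0, 0, 0, 0, 0, -0.45, 0, 0, 0, 0, 0, 0, -0.7, 0, 0, 0, 0, 0, 0, -0.7, 0, 0, 0, 0])

```text
time: 12.0
position: [0.4668, -0.0176, 0.1537]
orientation: [[1.0, 0.001, 0.007], [0.001, -1.0, -0.002], [0.007, 0.002, -1.0]]
ft_force: [-0.6, -0.1, -2.0]
gripper_width: 0.08
grasp_force: 39.4
```

```bash
python3 - <<'E'
from h import *
o=r.observe();print(o['position'],o['time'])
C=np.array([.463,.321,0]);R=Rz(np.radians(8.5))
# A: gripped leg along case x at y=-40, grip x=-35
ga=C+R@[-.035,-.040,0]; print(ga)
for z in(.14,.016):go([*ga[:2],z],down(8.5))
E
```

```text
[ 0.4668 -0.0176  0.1537] 12.0
[0.4343 0.2763 0.    ]
 shift [-0.162, -1.469, 0.065] turn [0.0007, -0.0022, -0.047] rows>=5.9
 shift [-0.166, -1.47, 0.685] turn [0.0007, -0.0022, -0.047] rows>=6.5
```

>>> send_rows(commands=[-0.16, -0.25, 0, 0, 0, -0.01, 0, -0.16, -0.5, 0, 0, 0, -0.02, 0, -0.16, -0.75, 0, 0, -0.002, -0.03, 0, -0.16, -0.9, 0, 0, -0.002, -0.047, 0, -0.16, -0.9, 0, 0, -0.002, -0.047, 0])

```text
time: 12.5
position: [0.4312, 0.1673, 0.1484]
orientation: [[0.988, 0.156, -0.007], [0.156, -0.988, 0.002], [-0.007, -0.003, -1.0]]
ft_force: [0.7, -2.1, -0.8]
gripper_width: 0.083
grasp_force: 39.4
```

```bash
python3 - <<'E'
from h import *
import pickle
o=r.observe(); W=wristcam(snap('wrist'),o); m=r.mark_of('tray','wrist'); A=snap('scene')
pickle.dump((o,W,A),open('m3.pkl','wb'))
save(W,'w5.png'); print(o['position'],[(d['location'],d['score']) for d in m])
C=np.array([.463,.321,0]);R=Rz(np.radians(8.5))
im=W['img'].copy()
for z,q in((.004,(75,80)),(.036,(75,80)),(.036,(79,84))):
    P=np.array([[sx*q[0],sy*q[1],0] for sx,sy in((-1,-1),(1,-1),(1,1),(-1,1))])/1e3
    cv2.polylines(im,[np.round(proj(W,P@R.T+C+[0,0,z])).astype(int).reshape(-1,1,2)],True,(255,0,255),1)
cv2.imwrite('pics/w5.png',im[:,:,::-1])
E
```

```text
[0.4312 0.1673 0.1484] [([155.4, 144.0], 0.91)]
```

View pics/w5.png

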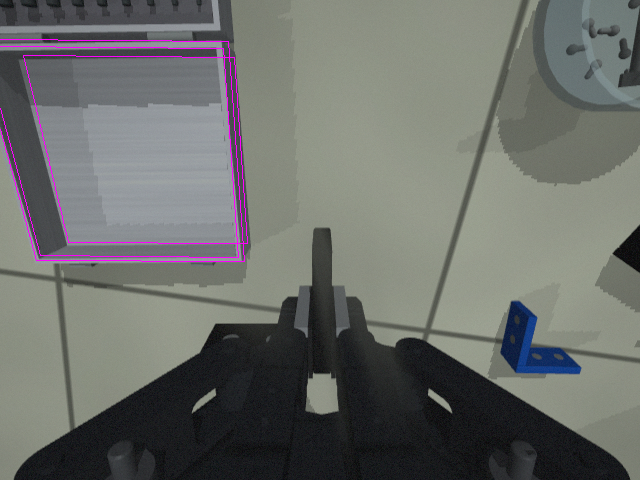

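The overlay shows the case within 3 mm and about 2° of my estimate. Bracket A hangs upright at (322,270). Placing it now.

```bash
python3 - <<'E'
from h import *
C=np.array([.463,.323,0]);R=Rz(np.radians(10))
ga=C+R@[-.033,-.040,0]; print(ga)
for z in(.12,.016):go([*ga[:2],z],down(10))
E
```

```text
[0.4374 0.2779 0.    ]
 shift [0.115, -0.569, 0.138] turn [-0.0002, 0.0028, -0.0085] rows>=2.4
 shift [0.12, -0.569, 0.658] turn [-0.0002, 0.0028, -0.0085] rows>=3.5
```

>>> send_rows(commands=[0.06, -0.23, 0.05, 0, 0.002, -0.005, 0, 0.1, -0.43, 0.1, 0, 0.003, -0.0085, 0, 0.115, -0.569, 0.138, 0, 0.003, -0.0085, 0, 0.115, -0.569, 0.138, 0, 0.003, -0.0085, 0, 0.117, -0.569, 0.36, 0, 0.003, -0.0085, 0, 0.12, -0.569, 0.54, 0, 0.003, -0.0085, 0, 0.12, -0.569, 0.63, 0, 0.003, -0.0085, 0, 0.12, -0.569, 0.65, 0, 0.003, -0.0085, 0, 0.12, -0.569, 0.65, 0, 0.003, -0.0085, 0])

```text
time: 13.55
position: [0.4378, 0.2766, 0.0173]
orientation: [[0.985, 0.172, -0.0], [0.172, -0.985, -0.0], [-0.0, 0.0, -1.0]]
ft_force: [0.2, 0.8, -0.1]
gripper_width: 0.079
grasp_force: 40.0
```

>>> send_rows(commands=[0, 0, 0, 0, 0, 0, 0.22, 0, 0, 0, 0, 0, 0, 0.22, 0, 0, 0, 0, 0, 0, 0.22, 0, 0, -0.2, 0, 0, 0, 0.22, 0, 0, -0.45, 0, 0, 0, 0.22, 0, 0, -0.7, 0, 0, 0, 0.22, 0, 0, -0.7, 0, 0, 0, 0.22])

```text
time: 14.25
position: [0.4395, 0.2798, 0.1631]
orientation: [[0.985, 0.174, 0.008], [0.174, -0.985, 0.005], [0.009, -0.003, -1.0]]
ft_force: [0.1, 0.2, -0.6]
gripper_width: 0.219
grasp_force: 0.0
```

```bash
python3 - <<'E'
from h import *
o=r.observe();print(o['position'],o['time'])
y=246.3; gb=np.array([.4506,-.121,0])+Rz(np.radians(y))@[-.013,.010,0]; print(gb)
for z in(.13,.01):go([*gb[:2],z],down(y-270))
E
```

```text
[0.4395 0.2798 0.1631] 14.25
[ 0.465  -0.1131  0.    ]
 shift [-0.218, 1.958, 0.157] turn [-0.0019, -0.0023, 0.1873] rows>=7.9
 shift [-0.223, 1.96, 0.757] turn [-0.0019, -0.0023, 0.1873] rows>=8.4
```

>>> send_rows(commands=[-0.02, 0.25, 0, 0, 0, 0.045, 0.35, -0.05, 0.5, 0, 0, 0, 0.09, 0.35, -0.08, 0.75, 0, 0, 0, 0.135, 0.35, -0.11, 0.99, 0, -0.002, -0.002, 0.187, 0.35])

```text
time: 14.65
position: [0.4498, 0.0772, 0.1573]
orientation: [[0.919, -0.394, -0.005], [-0.394, -0.919, -0.004], [-0.003, 0.006, -1.0]]
ft_force: [1.6, -0.5, 0.4]
gripper_width: 0.35
grasp_force: 0.0
```

```bash
python3 - <<'E'
from h import *
for z in(.13,.01):go([.465,-.1131,z],down(-23.7))
E
```

```text
shift [0.445, 0.844, 0.14] turn [0.0018, 0.0011, 0.0027] rows>=3.9
 shift [0.447, 0.84, 0.74] turn [0.0018, 0.0011, 0.0027] rows>=4.8
```

>>> send_rows(commands=[0.11, 0.21, 0.04, 0, 0, 0, 0.35, 0.22, 0.42, 0.08, 0, 0, 0, 0.35, 0.33, 0.63, 0.14, 0.001, 0.001, 0.002, 0.35, 0.445, 0.843, 0.14, 0.0018, 0.001, 0.0027, 0.35, 0.445, 0.843, 0.14, 0.0018, 0.001, 0.0027, 0.35, 0.445, 0.842, 0.35, 0.0018, 0.001, 0.0027, 0.35, 0.446, 0.84, 0.45, 0.0018, 0.001, 0.0027, 0.35, 0.446, 0.84, 0.45, 0.0018, 0.001, 0.0027, 0.35])

```text
time: 15.45
position: [0.465, -0.11, 0.0656]
orientation: [[0.918, -0.396, -0.005], [-0.396, -0.918, 0.002], [-0.005, 0.0, -1.0]]
ft_force: [-0.9, -1.0, -0.9]
gripper_width: 0.349
grasp_force: 0.0
```

```bash
python3 - <<'E'
from h import *
o=r.observe();print(o['position'])
go([.465,-.1131,.01],down(-23.7))
E
```

```text
[ 0.465  -0.11    0.0656]
 shift [0.007, 0.014, 0.278] turn [0.0002, 0.0016, 0.0019] rows>=1.1
```

>>> send_rows(commands=[0.007, 0.014, 0.12, 0, 0.0016, 0.002, 0.35, 0.007, 0.014, 0.22, 0, 0.0016, 0.002, 0.35, 0.007, 0.014, 0.275, 0, 0.0016, 0.002, 0.35, 0.007, 0.014, 0.275, 0, 0.0016, 0.002, 0.35, 0.007, 0.014, 0.275, 0, 0.0016, 0.002, 0, 0.007, 0.014, 0.275, 0, 0.0016, 0.002, 0, 0.007, 0.014, 0.275, 0, 0.0016, 0.002, 0, 0.007, 0.014, 0.275, 0, 0.0016, 0.002, 0, 0.007, 0.014, 0.275, 0, 0.0016, 0.002, 0])

```text
time: 16.35
position: [0.4673, -0.1135, 0.0138]
orientation: [[0.916, -0.402, 0.005], [-0.402, -0.916, -0.002], [0.006, -0.0, -1.0]]
ft_force: [-1.7, 1.4, 7.9]
gripper_width: 0.086
grasp_force: 40.4
```

>>> send_rows(commands=[0, 0, -0.2, 0, 0, 0, 0, 0, 0, -0.45, 0, 0, 0, 0, 0, 0, -0.7, 0, 0, 0, 0, 0, 0, -0.7, 0, 0, 0, 0])

```text
time: 16.75
position: [0.469, -0.1136, 0.1591]
orientation: [[0.916, -0.402, 0.013], [-0.402, -0.916, -0.005], [0.014, -0.001, -1.0]]
ft_force: [0.7, -0.5, -2.9]
gripper_width: 0.077
grasp_force: 39.3
```

```bash
python3 - <<'E'
from h import *
C=np.array([.463,.323,0]);R=Rz(np.radians(10))
gb=C+R@[.020,.040,0]; print(gb)
for z in(.14,):go([*gb[:2],z],down(10))
E
```

```text
[0.4758 0.3659 0.    ]
 shift [-0.934, -2.209, 0.084] turn [0.0011, -0.0043, -0.1872] rows>=9.6
```

>>> send_rows(commands=[-0.095, -0.225, 0, 0, 0, -0.045, 0, -0.19, -0.45, 0, 0, 0, -0.09, 0, -0.285, -0.675, 0, 0, 0, -0.135, 0, -0.38, -0.9, 0, 0.001, -0.004, -0.187, 0, -0.418, -0.99, 0, 0.001, -0.004, -0.187, 0])

```text
time: 17.25
position: [0.4688, 0.106, 0.1531]
orientation: [[0.983, 0.183, -0.007], [0.183, -0.983, 0.004], [-0.006, -0.005, -1.0]]
ft_force: [0.3, -1.4, 0.4]
gripper_width: 0.081
grasp_force: 39.4
```

```bash
python3 - <<'E'
from h import *
print(r.observe()['position']);go([.4758,.3659,.14],down(10))
E
```

```text
[0.4688 0.106  0.1531]
 shift [0.272, -1.271, 0.071] turn [-0.0017, 0.0021, 0.003] rows>=5.2
```

>>> send_rows(commands=[0.06, -0.24, 0.02, 0, 0, 0, 0, 0.12, -0.48, 0.04, 0, 0, 0, 0, 0.17, -0.72, 0.06, 0, 0, 0, 0, 0.21, -0.95, 0.07, -0.002, 0.002, 0.003, 0, 0.21, -0.95, 0.07, -0.002, 0.002, 0.003, 0])

```text
time: 17.75
position: [0.4754, 0.3031, 0.1393]
orientation: [[0.985, 0.171, -0.001], [0.171, -0.985, 0.001], [-0.001, -0.001, -1.0]]
ft_force: [-1.4, -1.2, -1.0]
gripper_width: 0.081
grasp_force: 39.4
```

```bash
python3 - <<'E'
from h import *
print(r.observe()['position']);go([.4758,.3659,.12],down(10));go([.4758,.3659,.019],down(10))
E
```

```text
[0.4754 0.3031 0.1393]
 shift [0.056, -0.309, 0.097] turn [-0.0004, 0.0002, -0.0008] rows>=1.3
 shift [0.056, -0.308, 0.602] turn [-0.0004, 0.0002, -0.0008] rows>=2.7
```

>>> send_rows(commands=[0.03, -0.16, 0.05, 0, 0, 0, 0, 0.056, -0.309, 0.1, 0, 0, 0, 0, 0.056, -0.309, 0.1, 0, 0, 0, 0, 0.056, -0.309, 0.3, 0, 0, 0, 0, 0.056, -0.309, 0.5, 0, 0, 0, 0, 0.056, -0.309, 0.59, 0, 0, 0, 0, 0.056, -0.309, 0.6, 0, 0, 0, 0, 0.056, -0.309, 0.6, 0, 0, 0, 0])

```text
time: 18.55
position: [0.4786, 0.3587, 0.0191]
orientation: [[0.987, 0.163, -0.001], [0.163, -0.987, -0.002], [-0.001, 0.002, -1.0]]
ft_force: [-0.9, 0.3, -0.2]
gripper_width: 0.08
grasp_force: 41.1
```

>>> send_rows(commands=[0, 0, 0, 0, 0, 0, 0.22, 0, 0, 0, 0, 0, 0, 0.22, 0, 0, 0, 0, 0, 0, 0.22, 0, 0, -0.2, 0, 0, 0, 0.22, 0, 0, -0.45, 0, 0, 0, 0.22, 0, 0, -0.7, 0, 0, 0, 0.22, 0, 0, -0.95, 0, 0, 0, 0.22, 0, 0, -0.95, 0, 0, 0, 0.22])

```text
time: 19.35
position: [0.4803, 0.3612, 0.2156]
orientation: [[0.986, 0.164, 0.007], [0.164, -0.986, 0.003], [0.007, -0.002, -1.0]]
ft_force: [0.0, -0.5, -0.7]
gripper_width: 0.22
grasp_force: 0.0
```

```bash
python3 - <<'E'
from h import *
import pickle
A=snap('scene');B=snap('side');ms={}
for c in('scene','side'):
    for t in('dish','cover'): ms[c,t]=r.silhouettes(t,c)
V={'scene':A,'side':B}
print(r.observe()['position'],r.observe()['time'],{k:len(v) for k,v in ms.items()})
print('dish',fit(M['dish'],[(V[c],ms[c,'dish'][0]['mask']) for c in V],[.6165,-.026,0],[0]))
print('cover',fit(M['cover'],[(V[c],ms[c,'cover'][0]['mask']) for c in V],[.5125,-.3472,.0705],[5],-np.radians(32)))
a=A['img'][120:320,290:510];b=B['img'][200:480,130:400]
o=np.zeros((415,800,3),np.uint8);o[:363]=0;o[:364,:400]=cv2.resize(a,(400,364));o[:,400:]=cv2.resize(b,(400,415))
cv2.imwrite('pics/c6.png',o[:,:,::-1])
E
```

```text
[0.4782 0.3588 0.2074] 19.65 {('scene', 'dish'): 1, ('scene', 'cover'): 2, ('side', 'dish'): 0, ('side', 'cover'): 0}Traceback (most recent call last):
  File "<stdin>", line 8, in <module>
IndexError: list index out of range
```

```bash
python3 - <<'E'
from h import *
go([.46,-.01,.32],down(0))
E
```

```text
shift [-0.393, 1.806, -0.557] turn [0.0009, 0.0009, 0.0524] rows>=7.7
```

>>> send_rows(commands=[-0.05, 0.22, -0.1, 0, 0, 0.015, 0.6, -0.1, 0.44, -0.2, 0, 0, 0.03, 0.6, -0.15, 0.66, -0.3, 0, 0, 0.045, 0.6, -0.2, 0.9, -0.4, 0, 0, 0.052, 0.6])

```text
time: 20.05
position: [0.4681, 0.1763, 0.2878]
orientation: [[1.0, -0.0, -0.003], [-0.0, -1.0, -0.002], [-0.003, 0.002, -1.0]]
ft_force: [1.1, -0.5, 1.0]
gripper_width: 0.601
grasp_force: 0.0
```

>>> send_rows(commands=[0, 0.25, -0.04, 0, 0, 0, 0.6, 0, 0.5, -0.08, 0, 0, 0, 0.6, 0, 0.75, -0.12, 0, 0, 0, 0.6, 0, 1.0, -0.15, 0, 0, 0, 0.6, 0, 1.0, -0.15, 0, 0, 0, 0.6])

```text
time: 20.55
position: [0.4687, -0.0281, 0.3181]
orientation: [[1.0, -0.007, -0.002], [-0.007, -1.0, -0.003], [-0.002, 0.003, -1.0]]
ft_force: [-0.2, 1.0, -0.2]
gripper_width: 0.601
grasp_force: 0.0
```

```bash
cat > m4.py <<'E'
from h import *
import pickle
o=r.observe();W=wristcam(snap('wrist'),o);A=snap('scene');B=snap('side');V={'wrist':W,'scene':A,'side':B};ms={}
for c in V:
    for t in('dish','cover'): ms[c,t]=r.silhouettes(t,c)
pickle.dump((o,V,ms),open('m4.pkl','wb'))
print(o['position'],r.observe()['time'],{k:[np.round(d['rect']).tolist() for d in v] for k,v in ms.items()})
g=lambda t,cs:[(V[c],ms[c,t][0]['mask']) for c in cs if ms[c,t]]
print('dish',fit(M['dish'],g('dish',['scene','side']),[.6165,-.026,0],[0]),fit(M['dish'],g('dish',['wrist']),[.6165,-.026,0],[0],fz=False))
for cs in(['scene','side'],['wrist','side'],['wrist','scene','side']):
    print('cover',cs,fit(M['cover'],g('cover',cs),[.5125,-.3472,.0705],[5],-np.radians(32)))
a=A['img'][120:320,290:510];b=B['img'][200:480,130:400]
q=np.zeros((415,800,3),np.uint8);q[:364,:400]=cv2.resize(a,(400,364));q[:,400:]=cv2.resize(b,(400,415))
cv2.imwrite('pics/c6.png',q[:,:,::-1]);save(W,'w6.png')
E
python3 m4.py
```

```text
[ 0.4687 -0.0281  0.3181] 21.0 {('wrist', 'dish'): [[51.0, 187.0, 112.0, 244.0], [257.0, 0.0, 380.0, 125.0]], ('wrist', 'cover'): [[537.0, 98.0, 640.0, 204.0]], ('scene', 'dish'): [[304.0, 235.0, 377.0, 310.0], [219.0, 350.0, 310.0, 466.0]], ('scene', 'cover'): [[104.0, 306.0, 189.0, 368.0]], ('side', 'dish'): [[264.0, 208.0, 332.0, 276.0]], ('side', 'cover'): [[365.0, 117.0, 416.0, 170.0]]}
dish [ 0.6156 -0.0256 -0.0003 -4.9983  0.1374] [ 0.6165 -0.026   0.      0.      1.    ]
cover ['scene', 'side'] [ 0.5118 -0.347   0.0698  4.7361  0.1614]
cover ['wrist', 'side'] [ 0.5129 -0.3461  0.0719  7.1789  0.155 ]
cover ['wrist', 'scene', 'side'] [ 0.513  -0.3473  0.0714  4.6107  0.1241]
```

View pics/c6.png

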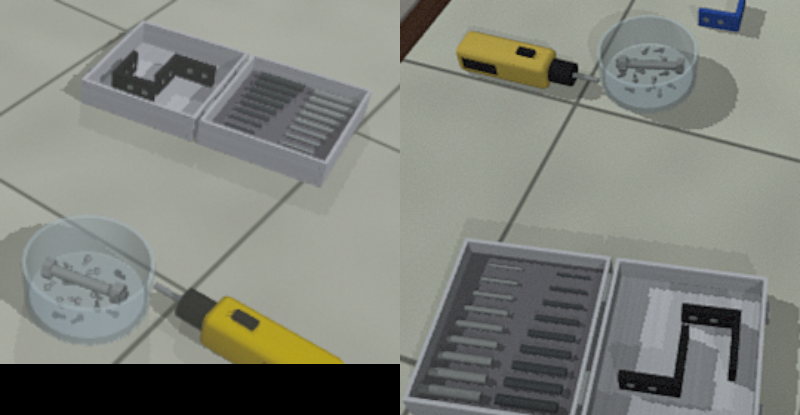

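Viewed: the bolt lies in the dish (crop (85,280)), and both brackets stand in the empty half (crop (160,75)). Now to the cover.

```bash
cat >> h.py <<'E'
Pc=np.array([.5130,-.3472,.0712]); Rc=Rz(np.radians(5))@Ry(-np.radians(32)); Tc=Rc@np.diag([1.,-1,-1]); ax=Rc[:,2]
E
python3 - <<'E'
from h import *
print(Pc+ax*.15)
go(Pc+ax*.15,Tc)
E
```

```text
[ 0.4338 -0.3541  0.1984]
 shift [-0.179, 1.663, 0.602] turn [0.0082, 0.1782, -0.0261] rows>=7.1
```

>>> send_rows(commands=[-0.02, 0.22, 0, 0.002, 0.045, -0.006, 0.7, -0.05, 0.44, 0, 0.004, 0.09, -0.012, 0.7, -0.08, 0.66, 0.05, 0.006, 0.135, -0.02, 0.7, -0.12, 0.9, 0.1, 0.008, 0.178, -0.026, 0.7, -0.12, 0.9, 0.1, 0.008, 0.178, -0.026, 0.7])

```text
time: 21.5
position: [0.4468, -0.1938, 0.3001]
orientation: [[0.855, 0.086, 0.511], [0.072, -0.996, 0.049], [0.513, -0.005, -0.858]]
ft_force: [1.1, -0.2, 1.0]
gripper_width: 0.694
grasp_force: 0.0
```

```bash
python3 - <<'E'
from h import *
o=r.observe();print(o['position'],o['joints'])
go(Pc+ax*.15,Tc)
E
```

```text
[ 0.4468 -0.1938  0.3001] [ 40.0581  -6.3607  -8.4879 124.7264 -30.2349  39.9587 -33.9662]
 shift [-0.374, 0.795, 0.364] turn [-0.0012, 0.0061, -0.001] rows>=3.8
```

>>> send_rows(commands=[-0.09, 0.2, 0.09, 0, 0.002, 0, 0.7, -0.19, 0.4, 0.18, 0, 0.004, 0, 0.7, -0.28, 0.6, 0.27, 0, 0.006, 0, 0.7, -0.374, 0.795, 0.364, -0.001, 0.006, -0.001, 0.7, -0.374, 0.795, 0.364, -0.001, 0.006, -0.001, 0.7, -0.374, 0.795, 0.364, -0.001, 0.006, -0.001, 0.7])

```text
time: 22.1
position: [0.4339, -0.3524, 0.1969]
orientation: [[0.848, 0.088, 0.523], [0.072, -0.996, 0.05], [0.525, -0.005, -0.851]]
ft_force: [0.0, 1.2, -0.5]
gripper_width: 0.702
grasp_force: 0.0
```

```bash
python3 - <<'E'
from h import *
o=r.observe();print(o['position'],o['joints'],Rc.T@(o['position']-Pc))
W=wristcam(snap('wrist'),o);m=r.silhouettes('cover','wrist')
for P in (M['cover'],):
    if m: print(m[0]['rect'],fit(P,[(W,m[0]['mask'])],Pc,[5],-np.radians(32),fz=False))
im=W['img'].copy()
for P in M['cover']:
    k=render([P],Rc,Pc,W).astype(np.uint8); cv2.drawContours(im,cv2.findContours(k,0,2)[0],-1,(255,0,255),1)
cv2.imwrite('pics/w7.png',im[:,:,::-1])
go(Pc+ax*.05,Tc);go(Pc+ax*.01,Tc)
E
```

```text
[ 0.4339 -0.3524  0.1969] [ 48.8152  12.9258   0.8668 119.8641 -45.9522  37.1135  -0.3949] [-0.0006  0.0017  0.1487]
[242.7, 135.2, 405.1, 293.1] [ 0.515  -0.3469  0.0713 -1.2749  0.0216]
 shift [-0.003, 0.014, 0.498] turn [-0.0011, 0.0013, 0.0002] rows>=2.0
 shift [-0.002, 0.015, 0.698] turn [-0.0011, 0.0013, 0.0002] rows>=2.8
```

View pics/w7.png

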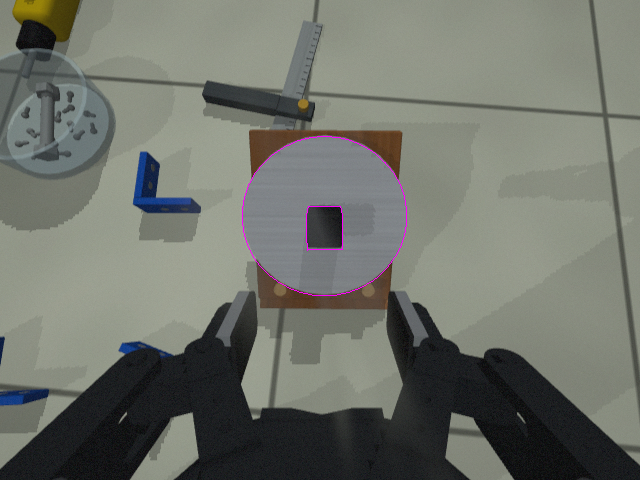

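The overlay matches the knob (324,227) and the disc exactly. Advancing along the cover's axis.

>>> send_rows(commands=[0, 0.015, 0.2, -0.001, 0.001, 0, 0.7, 0, 0.015, 0.4, -0.001, 0.001, 0, 0.7, 0, 0.015, 0.55, -0.001, 0.001, 0, 0.7, 0, 0.015, 0.63, -0.001, 0.001, 0, 0.7, 0, 0.015, 0.68, -0.001, 0.001, 0, 0.7, 0, 0.015, 0.68, -0.001, 0.001, 0, 0.7, 0, 0.015, 0.68, -0.001, 0.001, 0, 0.7], squeeze=80)

```text
time: 22.9
position: [0.5056, -0.349, 0.0835]
orientation: [[0.845, 0.087, 0.528], [0.074, -0.996, 0.045], [0.53, 0.001, -0.848]]
ft_force: [0.6, 0.4, 0.7]
gripper_width: 0.698
grasp_force: 0.0
```

```bash
python3 - <<'E'
from h import *
o=r.observe();print(o['position'],o['ft_force'],Rc.T@(o['position']-Pc))
go(Pc+ax*.012,Tc)
E
```

```text
[ 0.5056 -0.349   0.0835] [0.6437 0.4235 0.6797] [ 0.0001 -0.0012  0.0144]
 shift [-0.001, -0.006, 0.012] turn [0.0003, 0.0002, 0.0] rows>=0.1
```

>>> send_rows(commands=[0, -0.006, 0.012, 0, 0, 0, 0.7, 0, -0.006, 0.012, 0, 0, 0, 0, 0, -0.006, 0.012, 0, 0, 0, 0, 0, -0.006, 0.012, 0, 0, 0, 0, 0, -0.006, 0.012, 0, 0, 0, 0, 0, -0.006, 0.012, 0, 0, 0, 0, 0, -0.006, 0.012, 0, 0, 0, 0])

```text
time: 23.6
position: [0.5065, -0.3477, 0.081]
orientation: [[0.845, 0.086, 0.527], [0.073, -0.996, 0.046], [0.529, 0.0, -0.848]]
ft_force: [-7.9, 2.8, 12.4]
gripper_width: 0.315
grasp_force: 79.5
```

>>> send_rows(commands=[0, 0, -0.05, 0, 0, 0, 0, 0, 0, -0.15, 0, 0, 0, 0, 0, 0, -0.3, 0, 0, 0, 0, 0, 0, -0.45, 0, 0, 0, 0, 0, 0, -0.45, 0, 0, 0, 0])

```text
time: 24.1
position: [0.4581, -0.3534, 0.16]
orientation: [[0.845, 0.084, 0.529], [0.073, -0.996, 0.042], [0.53, 0.003, -0.848]]
ft_force: [1.6, 0.1, -2.5]
gripper_width: 0.311
grasp_force: 79.7
```

```bash
python3 - <<'E'
from h import *
o=r.observe();print(o['position'],o['ft_force'],Rc.T@(o['position']-Pc))
go([.46,-.30,.26],down(0))
E
```

```text
[ 0.4581 -0.3534  0.16  ] [ 1.5938  0.0812 -2.5467] [ 0.0002 -0.0013  0.1046]
 shift [0.293, -0.263, -0.408] turn [-0.0064, -0.1779, 0.0265] rows>=3.8
```

>>> send_rows(commands=[0.05, -0.05, -0.1, -0.001, -0.03, 0.005, 0, 0.1, -0.1, -0.2, -0.002, -0.06, 0.01, 0, 0.15, -0.15, -0.3, -0.004, -0.09, 0.014, 0, 0.2, -0.2, -0.35, -0.005, -0.12, 0.018, 0, 0.25, -0.23, -0.4, -0.006, -0.15, 0.022, 0, 0.293, -0.263, -0.408, -0.006, -0.178, 0.0265, 0, 0.293, -0.263, -0.408, -0.006, -0.178, 0.0265, 0])

```text
time: 24.8
position: [0.4641, -0.2965, 0.2572]
orientation: [[1.0, 0.007, -0.004], [0.007, -1.0, 0.005], [-0.004, -0.005, -1.0]]
ft_force: [-0.0, 1.5, -3.2]
gripper_width: 0.314
grasp_force: 79.6
```

```bash
python3 - <<'E'
from h import *
o=r.observe();print(o['position'],o['orientation'][:,2],o['grasp_force'])
go([.545,-.16,.22],down(0));go([.6163,-.026,.18],down(0))
E
```

```text
[ 0.4641 -0.2965  0.2572] [-0.0045  0.0046 -1.    ] 79.56970453262329
 shift [0.41, -0.679, 0.187] turn [-0.0015, 0.0014, 0.0023] rows>=3.3
 shift [0.773, -1.345, 0.389] turn [-0.0015, 0.0014, 0.0023] rows>=6.4
```

>>> send_rows(commands=[0.1, -0.17, 0.04, 0, 0, 0, 0, 0.2, -0.34, 0.08, 0, 0, 0, 0, 0.3, -0.51, 0.14, 0, 0, 0, 0, 0.41, -0.679, 0.187, -0.0015, 0.0014, 0.002, 0, 0.41, -0.679, 0.187, -0.0015, 0.0014, 0.002, 0])

```text
time: 25.3
position: [0.5442, -0.1569, 0.2178]
orientation: [[1.0, 0.003, 0.001], [0.003, -1.0, 0.003], [0.001, -0.003, -1.0]]
ft_force: [-0.7, 0.1, -2.0]
gripper_width: 0.312
grasp_force: 79.6
```

```bash
python3 - <<'E'
from h import *
import pickle
o,W,A,B,ms=pickle.load(open('m2.pkl','rb'))
print('m2 W',fit(M['dish'],[(W,ms['wrist','dish'][0]['mask'])],[.617,-.026,0],[0],fz=False))
o,V,ms=pickle.load(open('m4.pkl','rb'))
print('m4 W',fit(M['dish'],[(V['wrist'],ms['wrist','dish'][1]['mask'])],[.617,-.026,0],[0],fz=False))
print('m4 WSS',fit(M['dish'],[(V['wrist'],ms['wrist','dish'][1]['mask'])]+[(V[c],ms[c,'dish'][0]['mask']) for c in('scene','side')],[.617,-.026,0],[0]))
o=r.observe();print(o['position'],o['orientation'][:,2],o['grasp_force'])
go([.617,-.0262,.12],down(0))
E
```

```text
m2 W [ 0.6185 -0.0271  0.0045  0.8602  0.0349]
m4 W [ 0.6193 -0.0264  0.0024  4.1358  0.1003]
m4 WSS [ 0.6174 -0.0265 -0.0002 -4.963   0.1304]
[ 0.5442 -0.1569  0.2178] [ 0.0006  0.0029 -1.    ] 79.59458112716675
 shift [0.365, -0.651, 0.491] turn [-0.0009, -0.0002, 0.0009] rows>=3.6
```

>>> send_rows(commands=[0.1, -0.17, 0.04, 0, 0, 0, 0, 0.2, -0.35, 0.1, 0, 0, 0, 0, 0.3, -0.53, 0.2, 0, 0, 0, 0, 0.365, -0.651, 0.3, -0.001, 0, 0.001, 0, 0.365, -0.651, 0.42, -0.001, 0, 0.001, 0, 0.365, -0.651, 0.49, -0.001, 0, 0.001, 0, 0.365, -0.651, 0.49, -0.001, 0, 0.001, 0])

```text
time: 26.0
position: [0.615, -0.0336, 0.12]
orientation: [[1.0, -0.008, -0.002], [-0.008, -1.0, -0.003], [-0.002, 0.003, -1.0]]
ft_force: [-0.4, -0.4, -1.5]
gripper_width: 0.314
grasp_force: 79.6
```

```bash
cat > m5.py <<'E'
from h import *
o=r.observe();print(o['position'],o['orientation'][:,2])
A=snap('scene');B=snap('side');V={'scene':A,'side':B}
ms={(c,t):r.silhouettes(t,c) for c in V for t in('dish','cover')}
print({k:[np.round(d['rect']).tolist() for d in v] for k,v in ms.items()})
z=o['position'][2]-.012
for V1 in V.values(): V1['ov']=V1['img'].copy()
for t,p in(('cover',[*o['position'][:2],z]),('dish',[.6178,-.0266,0])):
    for V1 in V.values():
        for P in M[t]:
            k=render([P],np.eye(3),np.array(p),V1).astype(np.uint8); cv2.drawContours(V1['ov'],cv2.findContours(k,0,2)[0],-1,(255,0,255),1)
a=A['ov'][180:320,270:410];b=B['ov'][130:290,220:380]
q=np.hstack([cv2.resize(a,(400,400)),cv2.resize(b,(400,400))]);cv2.imwrite('pics/c8.png',q[:,:,::-1])
go([.617,-.0266,.075],down(0));go([.617,-.0266,.067],down(0))
E
python3 m5.py
```

```text
[ 0.615  -0.0336  0.12  ] [-0.0017 -0.0033 -1.    ]
{('scene', 'dish'): [[299.0, 259.0, 375.0, 309.0]], ('scene', 'cover'): [[291.0, 219.0, 375.0, 271.0]], ('side', 'dish'): [[265.0, 223.0, 332.0, 276.0]], ('side', 'cover'): [[262.0, 181.0, 341.0, 241.0]]}
 shift [-0.001, -0.033, 0.241] turn [0.001, -0.0011, -0.0024] rows>=1.0
 shift [-0.001, -0.033, 0.281] turn [0.001, -0.0011, -0.0024] rows>=1.1
```

View pics/c8.png

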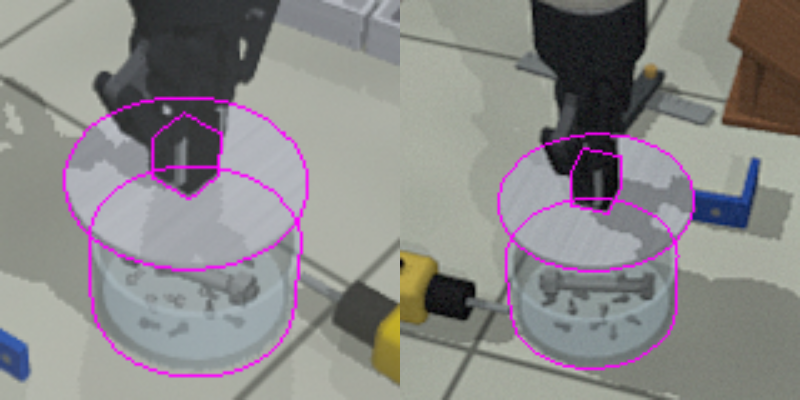

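The cover overlay fits and is level. The dish outline matches too. Centring just above the rim first.

>>> send_rows(commands=[-0.001, -0.033, 0.08, 0.001, -0.001, -0.002, 0, -0.001, -0.033, 0.17, 0.001, -0.001, -0.002, 0, -0.001, -0.033, 0.19, 0.001, -0.001, -0.002, 0, -0.001, -0.033, 0.19, 0.001, -0.001, -0.002, 0, -0.001, -0.033, 0.19, 0.001, -0.001, -0.002, 0])

```text
time: 26.8
position: [0.6167, -0.0262, 0.0845]
orientation: [[1.0, -0.001, -0.001], [-0.001, -1.0, -0.0], [-0.001, 0.0, -1.0]]
ft_force: [0.3, -0.1, -1.5]
gripper_width: 0.313
grasp_force: 79.6
```

```bash
python3 - <<'E'
from h import *
o=r.observe();print(o['position'],o['orientation'][:,2],o['ft_force'],o['dq'])
go([.617,-.0266,.067],down(0))
E
```

```text
[ 0.6167 -0.0262  0.0845] [-0.0009 -0.     -1.    ] [ 0.2576 -0.0856 -1.4896] [ 0.0748 -0.5729  0.0092 -0.2247  0.0621  0.0238  0.0532]
 shift [0.002, 0.002, 0.087] turn [0.0, 0.0003, -0.0002] rows>=0.3
```

Well centred and level. Lowering gently.

>>> send_rows(commands=[0.002, 0.002, 0.02, 0, 0, 0, 0, 0.002, 0.002, 0.04, 0, 0, 0, 0, 0.002, 0.002, 0.055, 0, 0, 0, 0, 0.002, 0.002, 0.07, 0, 0, 0, 0, 0.002, 0.002, 0.08, 0, 0, 0, 0, 0.002, 0.002, 0.08, 0, 0, 0, 0, 0.002, 0.002, 0.08, 0, 0, 0, 0])

```text
time: 27.5
position: [0.6169, -0.0265, 0.0682]
orientation: [[1.0, -0.001, -0.001], [-0.001, -1.0, 0.0], [-0.001, -0.0, -1.0]]
ft_force: [0.6, 0.4, -1.8]
gripper_width: 0.314
grasp_force: 79.6
```

No contact yet. Going on in small steps.

>>> send_rows(commands=[0, 0, 0.005, 0, 0, 0, 0, 0, 0, 0.01, 0, 0, 0, 0, 0, 0, 0.01, 0, 0, 0, 0, 0, 0, 0.01, 0, 0, 0, 0])

```text
time: 27.9
position: [0.617, -0.0266, 0.0674]
orientation: [[1.0, -0.001, -0.001], [-0.001, -1.0, 0.0], [-0.001, -0.0, -1.0]]
ft_force: [-9.4, -0.4, 20.6]
gripper_width: 0.308
grasp_force: 82.6
```

Contact at TCP z = 0.067, where seating is expected, so the plug is in. Releasing.

>>> send_rows(commands=[0, 0, -0.005, 0, 0, 0, 0, 0, 0, -0.005, 0, 0, 0, 0.4, 0, 0, -0.005, 0, 0, 0, 0.55, 0, 0, -0.005, 0, 0, 0, 0.6, 0, 0, -0.005, 0, 0, 0, 0.6, 0, 0, -0.05, 0, 0, 0, 0.6, 0, 0, -0.15, 0, 0, 0, 0.6, 0, 0, -0.35, 0, 0, 0, 0.6, 0, 0, -0.55, 0, 0, 0, 0.6, -0.2, 0.1, -0.8, 0, 0, 0, 0.6, -0.4, 0.2, -0.9, 0, 0, 0, 0.6, -0.6, 0.3, -0.95, 0, 0, 0, 0.6, -0.6, 0.3, -0.95, 0, 0, 0, 0.6])

```text
time: 29.2
position: [0.4942, -0.0891, 0.2589]
orientation: [[1.0, -0.004, 0.002], [-0.004, -1.0, -0.001], [0.002, 0.001, -1.0]]
ft_force: [1.1, 0.5, 0.9]
gripper_width: 0.599
grasp_force: 0.0
```

```bash
sed -e "s/^z=.*/z=.055/" -e "s/\[\*o\['position'\]\[:2\],z\]/[.617,-.0266,z]/" -e 's/c8.png/c9.png/' -e '/^go(/d' m5.py > m6.py
cat >> m6.py <<'E'
print('cover',fit(M['cover'],[(V[c],ms[c,'cover'][0]['mask']) for c in V if ms[c,'cover']],[.617,-.0266,.055],[0]),r.observe()['time'])
E
python3 m6.py
```

```text
[ 0.4942 -0.0891  0.2589] [ 0.0015 -0.0006 -1.    ]
{('scene', 'dish'): [[303.0, 278.0, 373.0, 309.0]], ('scene', 'cover'): [[296.0, 233.0, 377.0, 293.0]], ('side', 'dish'): [[265.0, 248.0, 332.0, 277.0]], ('side', 'cover'): [[260.0, 204.0, 339.0, 266.0]]}
cover [ 0.6163 -0.0264  0.0546  8.8729  0.0239] 29.5
```

View pics/c9.png

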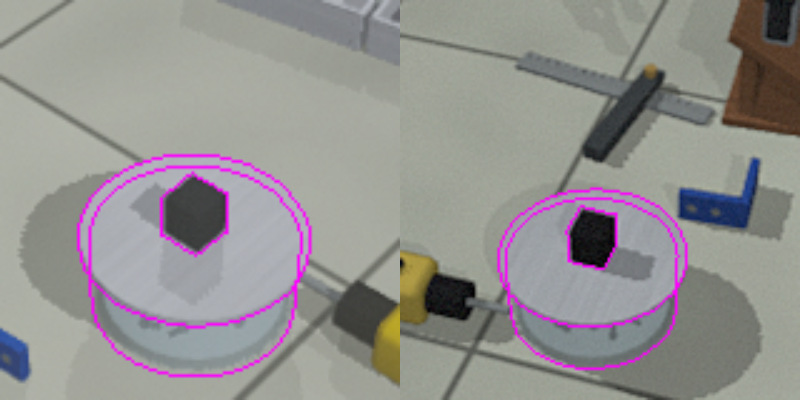

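The cover sits level and fully down on the rim (fitted height 54.6 mm against 55 mm), and the robot is clear of everything. Handing in.

```bash
python3 -c "
from workcell import r
print(r.finish_job())"
```

```text
the job is handed in; nothing more can be done
None
```

The job is handed in, though no verdict came back: the bolt is in the dish, both black brackets are in the empty half of the case, and the cover was set on last and sits level and fully down on the rim, at about 30 s of the 72 s allowed.

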